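# Click-test the retractable scrapers

### The arm

A 6-joint arm with a two-finger parallel gripper is mounted at the origin on the work surface. World frame = base frame: x ahead of the robot, y to its left, z up, the work surface at z = 0. Lengths are in m, angles in rad, forces in N, time in s.
With the tool pointing down it reaches from about 0.375 to 0.9 m from the base axis. Payload 3.1 kg.
Tool frame: the origin (TCP) lies on the centre line of the jaws, within the pads' length; the fingertips stand 25 mm ahead of it and the grasp point (between the pads) lies 6 mm ahead of it; x points along the fingers, y is the direction in which the jaws open and shut, and the axes are right-handed (so a half turn about x gives the same grasp; the last joint's range is limited). The gripper opens to 87 mm and grips with 3 to 60 N. Pads are 19 mm wide; open, the fingers measure 117 mm over their backs; the gripper's body (75 mm by 190 mm) begins 51 mm behind the grasp point.
Start: joints at [0.996, 0.527, 1.433, -0, 1.181, -0.178], TCP at [0.242, 0.576, 0.248] pointing down, gripper open.
Joint ranges: [-3.08, 3.08], [-0.75, 2.2], [0.22, 2.44], [-1.43, 4.57], [0, 2.65], [-2.85, 2.85]. Speed limits (rad/s): [2.79, 2.79, 3.14, 3.14, 3.14, 3.14].

### API

Orientations are given as a 3x3 rotation matrix whose columns are the frame's x, y, z axes.
In Python, from workcell import robot gives the robot as it stands.
- The arm moves only by the tool carry_out, never from a script. Its argument "rows" is a list of rows, each an object of numbers: "jaw": the opening, from 0 (shut) to 1 (fully open); "tx", "ty", "tz": the shift along the tool's x, y, z in units of 25 mm (1.0 is 25 mm); "turn": the turn about the tool's x in units of 5 degrees (1.0 is 5 degrees). In form: [{"jaw": .., "tx": .., "ty": .., "tz": .., "turn": ..}, ...]. A call has 1 to 12 rows; each row is the pose to reach, as a shift and turn from the pose commanded when the call began, along the tool's axes at that moment; what a row does not reach only later rows make up. A row lasts 1/12 s, in which the tool goes at most 41.7 mm and 7.16 degrees, less where a joint would pass 70% of its speed; a pose out of reach is approached as far as the arm can. A call with a gripper value outside its range is refused whole. The fingers move at their own pace and stop on an object; "grip_force" is the grip in N (left out, the last holds). Time passes only in rows, so rows that repeat a pose let the fingers close. It gives the time, the measured TCP pose, the force and the opening at its end, in the units of the state.
- robot.read_state(): the state, without advancing time (a new reading comes with each control period).
- robot.capture(name): name is "side" or "top"; returns a dict with "pixels" (420x560x3 uint8, red, green, blue), "z_map" (420x560 float32, m along the optical axis (not along the pixel's ray), 0 where there is no reading), "fx", "fy", "cx", "cy" (pixels), "dist_coeffs" ([k1, k2, p1, p2, k3] as OpenCV has them; the pictures are not rectified), "R" (3x3) and "t" (3): a world point X has camera coordinates R X + t. Camera axes: x right, y down, z forward; pixel columns grow to the right and rows downward; lengths in m; the calibration is good to about 2 mm. A picture is of the moment at which its call begins.
- robot.finish_job(): hands the job in, once; it reports no verdict.
The state is a dict: "t": time; "q": joint angles; "qvel": joint speeds; "tau": joint torques, N m; "tool_pos": TCP position; "eef_rot": TCP orientation; "wrist_force": force on the tool from outside, world axes, zero at the start; "wrist_torque": the same for the moment, N m; "finger_gap": finger opening in m.
Only numpy, scipy, OpenCV 4.12 (cv2) and the standard library are available. Lean on these libraries where they do the work, as an engineer would, in place of code of your own. Each camera call takes 0.05 s, during which the arm holds its last target. There are 200 camera calls.

### The job

Test the lock of each of the three retractable scrapers on the counter by pushing its button fully down and letting go. Leave every scraper whose button stays down lying where it is, with the button down; lay every one whose button pops back up into the plywood tray, flat on the tray's floor with its button on top and wholly inside the walls, set down and not dropped. Do not shift or knock over anything else.

Things in the scene. Friction and masses are not known exactly. Their poses are not given: they have to be found in the camera images.
- scraper_a: retractable scraper lying flat, 122 mm long, 0.16-0.26 kg: grey handle 36 wide, 34 tall, x -54 to +36 mm; then steel head (58 wide, 18 tall) and blade to x +68. Origin: underside, below the button's axis (balance point within 15 mm); x to the blade (which may point to or from the robot), z up. The three look alike; a faulty lock cannot be seen.
- scraper_a_tip (a point): middle of the blade's front edge, 68 mm ahead of the scraper's origin and 8 mm above its underside
- button_a (a joint): travel of scraper_a's button, m: 0 up (17 mm proud of the handle), as all start; 0.014 fully down (3 mm proud). Pushed straight down, 1 to 3 N until the stop. A sound lock catches beyond 0.011 and holds it at about 0.010 (7 mm proud) when let go; it needs no second push. A faulty one springs back to 0 at once.
- button_a_top (a point): middle of the flat top of that black round button (26 mm across), on the handle's axis; 51 mm above the scraper's underside when up
- scraper_b: retractable scraper lying flat, 122 mm long, 0.16-0.26 kg: grey handle 36 wide, 34 tall, x -54 to +36 mm; then steel head (58 wide, 18 tall) and blade to x +68. Origin: underside, below the button's axis (balance point within 15 mm); x to the blade (which may point to or from the robot), z up. The three look alike; a faulty lock cannot be seen.
- scraper_b_tip (a point): middle of the blade's front edge, 68 mm ahead of the scraper's origin and 8 mm above its underside
- button_b (a joint): travel of scraper_b's button, m: 0 up (17 mm proud of the handle), as all start; 0.014 fully down (3 mm proud). Pushed straight down, 1 to 3 N until the stop. A sound lock catches beyond 0.011 and holds it at about 0.010 (7 mm proud) when let go; it needs no second push. A faulty one springs back to 0 at once.
- button_b_top (a point): middle of the flat top of that black round button (26 mm across), on the handle's axis; 51 mm above the scraper's underside when up
- scraper_c: retractable scraper lying flat, 122 mm long, 0.16-0.26 kg: grey handle 36 wide, 34 tall, x -54 to +36 mm; then steel head (58 wide, 18 tall) and blade to x +68. Origin: underside, below the button's axis (balance point within 15 mm); x to the blade (which may point to or from the robot), z up. The three look alike; a faulty lock cannot be seen.
- scraper_c_tip (a point): middle of the blade's front edge, 68 mm ahead of the scraper's origin and 8 mm above its underside
- button_c (a joint): travel of scraper_c's button, m: 0 up (17 mm proud of the handle), as all start; 0.014 fully down (3 mm proud). Pushed straight down, 1 to 3 N until the stop. A sound lock catches beyond 0.011 and holds it at about 0.010 (7 mm proud) when let go; it needs no second push. A faulty one springs back to 0 at once.
- button_c_top (a point): middle of the flat top of that black round button (26 mm across), on the handle's axis; 51 mm above the scraper's underside when up
- tray: set-aside tray, open plywood box fixed to the counter, empty at the start: 190 (x) by 260 (y) by 45 mm high outside, walls and floor 5 mm, so 180 by 250 mm inside: room for three scrapers along its x, 75 mm apart in y. Origin: centre of its underside; z up; it may be turned by up to 15 degrees.
- small_tin: bystander, not to be disturbed: small paint tin, 77 mm across, 84 mm tall, among the scrapers. Origin: centre of the underside.
- tape_roll: bystander, not to be disturbed: roll of masking tape lying flat, 96 mm across, 38 mm tall, among the scrapers. Origin: centre of the underside.
- filler_tub: bystander, not to be disturbed: white tub, 76 mm across, 75 mm tall, among the scrapers. Origin: centre of the underside.
- spray_can: bystander, not to be disturbed: tall spray can, 56 mm across, 185 mm tall, between the scrapers and the tray, towards the far side. Origin: centre of the underside.
- litre_tin: bystander, not to be disturbed: large paint tin, 106 mm across, 125 mm tall, beyond the tray. Origin: centre of the underside.
- spirit_can: bystander, not to be disturbed: flat-sided metal can, 65 by 100 mm, 182 mm tall with its cap, at the far side. Origin: centre of the underside.
- brush: bystander, not to be disturbed: paint brush, 200 mm long, lying along the far side; its x points to the bristles. Origin: on the underside, on the brush's long axis.
- mug: bystander, not to be disturbed: white mug, 80 mm across, 90 mm tall, to the robot's right. Origin: centre of the underside.
There are look-alikes about, which are no part of the job. Leave any green look-alike of the scraper_b alone.

How it is judged:
At the end, for the whole second after the job is handed in: Every scraper at rest: a sound one upright within 30 mm of its start, button held down (travel over 5 mm); a faulty one (none to three) flat (0.15 rad) on the tray's floor (origin under 15 mm above the tray's underside), its origin and blade tip inside the walls (((value of joint button_a above 0.005 m and distance of scraper_a from where it was at the start of the episode below 0.03 m and angle between scraper_a's own z axis and vertical below 0.15 rad) or (x of pawl_a_bar in the frame of scraper_a above 0.01 m and z of scraper_a in the frame of tray below 0.015 m and angle between scraper_a's own z axis and vertical below 0.15 rad and x of scraper_a in the frame of tray between -0.09 and 0.09 m and y of scraper_a in the frame of tray between -0.125 and 0.125 m and x of scraper_a_tip in the frame of tray between -0.09 and 0.09 m and y of scraper_a_tip in the frame of tray between -0.125 and 0.125 m)) and linear speed of each of scraper_a, scraper_b, scraper_c below 0.02 m/s and ((value of joint button_b above 0.005 m and distance of scraper_b from where it was at the start of the episode below 0.03 m and angle between scraper_b's own z axis and vertical below 0.15 rad) or (x of pawl_b_bar in the frame of scraper_b above 0.01 m and z of scraper_b in the frame of tray below 0.015 m and angle between scraper_b's own z axis and vertical below 0.15 rad and x of scraper_b in the frame of tray between -0.09 and 0.09 m and y of scraper_b in the frame of tray between -0.125 and 0.125 m and x of scraper_b_tip in the frame of tray between -0.09 and 0.09 m and y of scraper_b_tip in the frame of tray between -0.125 and 0.125 m)) and ((value of joint button_c above 0.005 m and distance of scraper_c from where it was at the start of the episode below 0.03 m and angle between scraper_c's own z axis and vertical below 0.15 rad) or (x of pawl_c_bar in the frame of scraper_c above 0.01 m and z of scraper_c in the frame of tray below 0.015 m and angle between scraper_c's own z axis and vertical below 0.15 rad and x of scraper_c in the frame of tray between -0.09 and 0.09 m and y of scraper_c in the frame of tray between -0.125 and 0.125 m and x of scraper_c_tip in the frame of tray between -0.09 and 0.09 m and y of scraper_c_tip in the frame of tray between -0.125 and 0.125 m))); the robot touches nothing.
It fails at once if a scraper is dropped or thrown (a free fall of over 25 mm) ((linear speed of scraper_a above 0.7 m/s and contact force between scraper_a and the fingers below 0.1 N) or (linear speed of scraper_b above 0.7 m/s and contact force between scraper_b and the fingers below 0.1 N) or (linear speed of scraper_c above 0.7 m/s and contact force between scraper_c and the fingers below 0.1 N)).
It fails at once if a bystander is shifted by over 25 mm or knocked over (distance of any of small_tin, tape_roll, filler_tub, spray_can, litre_tin, spirit_can, brush, mug from where it was at the start of the episode above 0.025 m or angle between any of small_tin, tape_roll, filler_tub, spray_can, litre_tin, spirit_can, mug's own z axis and vertical above 0.5 rad).
It also fails if it takes over 72 s, if anything falls off the work surface, if the arm or the gripper's body presses on something with over 40 N, if the wrist force passes 120 N, or if a joint passes its speed limit or range.

## Working session

There is one attempt and no reset: what is moved stays moved. The work goes in short steps, Python scripts to look and compute and a tool call to move; the robot and the scene stay as the last step left them, time stands still between calls to the robot, and variables do not carry over. Pictures are saved under pics/ and viewed, about 8 in all and at most 12, crops included, and the job is handed in when it is done.

Besides the shell and the picture viewer there is one more tool, called after ">>>" by a JSON object that holds its "method" and its "body". carry_out: Moves the arm, as the interface text tells. Its arguments: {"type":"object","properties":{"rows":{"type":"array"},"grip_force":{"type":"number"}},"required":["rows"]}

```bash
mkdir -p pics
python3 - <<'E'
from workcell import robot
import cv2,numpy as np,pickle
s=robot.read_state();print({k:np.round(v,3).tolist() for k,v in s.items()})
for n in("top","side"):
    c=robot.capture(n);pickle.dump(c,open(n+'.pkl','wb'))
    cv2.imwrite(f'pics/{n}0.png',c['pixels'][:,:,::-1])
    print(n,c['fx'],c['fy'],c['cx'],c['cy'],c['dist_coeffs'],np.round(c['R'],3).tolist(),np.round(c['t'],3), 'C',np.round(-np.array(c['R']).T@c['t'],3), (c['z_map']>0).mean())
E
```

```text
{'t': 0.0, 'q': [0.995, 0.528, 1.434, -0.0, 1.181, -0.179], 'qvel': [-0.0, -0.001, 0.001, 0.0, 0.0, 0.001], 'tau': [-0.0, -44.004, -17.659, 0.063, 0.058, -0.0], 'tool_pos': [0.241, 0.576, 0.247], 'eef_rot': [[-0.001, 0.386, 0.922], [-0.002, 0.922, -0.386], [-1.0, -0.002, -0.0]], 'wrist_force': [0.524, 0.317, 0.45], 'wrist_torque': [0.034, 0.012, -0.022], 'finger_gap': 0.087}
top 476.77755592082224 476.77755592082224 279.78758185787296 208.28000979257502 [-0.02719842  0.          0.          0.          0.        ] [[0.023, -1.0, -0.009], [-0.992, -0.021, -0.123], [0.123, 0.011, -0.992]] [-0.095  0.495  1.196] C [ 0.346 -0.098  1.247] 0.9959906462585034
side 543.2294808793181 543.2294808793181 277.1057802354842 208.84321036669252 [-0.10003601  0.          0.          0.          0.        ] [[0.713, -0.701, 0.009], [-0.338, -0.355, -0.872], [0.614, 0.619, -0.49]] [-0.428  0.207  1.326] C [-0.439 -1.047  0.834] 0.9959183673469387
```

View pics/top0.png

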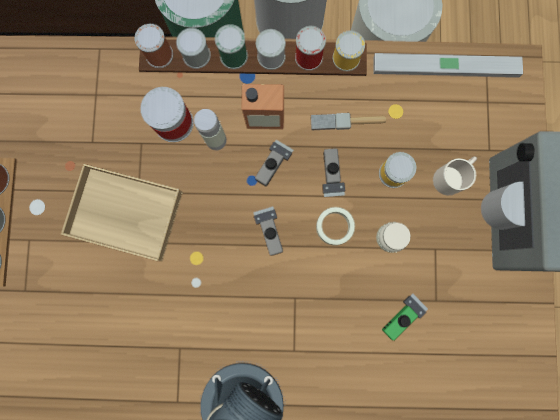

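View pics/side0.png

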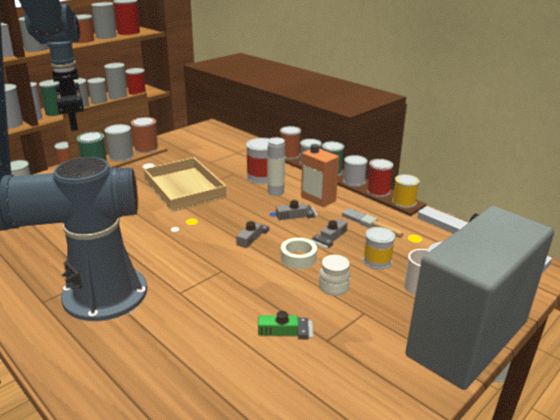

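The top view has four scraper-like things. Three are grey with a black button, at (270,163), (333,172) and (269,232), and these fit the description. The one at (404,318) is green, so it is the look-alike to leave alone. The tray is at (122,212), and the tins, tape and tub are spread around the scrapers. Next I'll measure positions from both views.

```bash
cat > h.py <<'E'
import numpy as np,cv2,pickle
def K(c): return np.array([[c['fx'],0,c['cx']],[0,c['fy'],c['cy']],[0,0,1.]])
def rays(c,uv):
    n=cv2.undistortPoints(np.float64(uv).reshape(-1,1,2),K(c),np.array(c['dist_coeffs'])).reshape(-1,2)
    return np.c_[n,np.ones(len(n))]
def world(c):
    h,w=c['z_map'].shape
    v,u=np.mgrid[:h,:w]
    P=rays(c,np.c_[u.ravel(),v.ravel()])*c['z_map'].reshape(-1,1)
    return ((P-c['t'])@np.array(c['R'])).reshape(h,w,3)
def plane(c,uv,z):
    d=rays(c,uv)@np.array(c['R']);C=-np.array(c['R']).T@c['t']
    return C+d*((z-C[2])/d[:,2])[:,None]
def project(c,X):
    return cv2.projectPoints(np.float64(X).reshape(-1,1,3),cv2.Rodrigues(np.array(c['R']))[0],np.float64(c['t']),K(c),np.array(c['dist_coeffs']))[0].reshape(-1,2)
def tri(cs,uvs):
    A=np.zeros((3,3));b=np.zeros(3)
    for c,uv in zip(cs,uvs):
        d=(rays(c,[uv])@np.array(c['R']))[0];d/=np.linalg.norm(d);M=np.eye(3)-np.outer(d,d)
        A+=M;b+=M@(-np.array(c['R']).T@c['t'])
    return np.linalg.solve(A,b)
E
python3 - <<'E'
from h import *
T=pickle.load(open('top.pkl','rb'));S=pickle.load(open('side.pkl','rb'))
W=world(T);WS=world(S)
tb=(abs(W[...,2])<.02);print('table z top',np.median(W[...,2][tb]),'side',np.median(WS[...,2][abs(WS[...,2])<.02]))
def button(c,seed,r=12):
    g=c['pixels'].max(2).astype(int);m=np.zeros_like(g,np.uint8)
    u,v=map(int,seed);m[v-r:v+r,u-r:u+r]=(g[v-r:v+r,u-r:u+r]<40)
    n,l,s,ce=cv2.connectedComponentsWithStats(m);i=1+np.argmax(s[1:,4]);return ce[i],s[i]
for seed in [(271,163),(333,170),(270,233)]:
    ce,st=button(T,seed);p=plane(T,[ce],.051)[0]
    ps=project(S,[p])[0];cs,ss=button(S,ps,9)
    print('btn top px',ce.round(1),st,'plane@51',p.round(4),'side px pred',ps.round(1),'got',cs.round(1),ss,'tri',tri([T,S],[ce,cs]).round(4))
    print('  z_map height',np.median(W[int(ce[1])-2:int(ce[1])+3,int(ce[0])-2:int(ce[0])+3,2]))
    near=(np.hypot(W[...,0]-p[0],W[...,1]-p[1])<.085)&(W[...,2]>.010)&(W[...,2]<.06)
    n,l=cv2.connectedComponents(near.astype(np.uint8));k=l[int(ce[1]),int(ce[0])]
    m=l==k; Q=W[m]; print('  n',m.sum(),'zhist',np.histogram(Q[:,2],bins=[.01,.015,.02,.025,.03,.036,.042,.048,.056])[0])
    H=Q[(Q[:,2]>.027)&(Q[:,2]<.04)]; hd=Q[Q[:,2]<.025]
    (cx,cy),(a,b),an=cv2.minAreaRect(np.float32(H[:,:2]*1000));print('  handle rect',cx,cy,a,b,an)
    (hx,hy),(a,b),an2=cv2.minAreaRect(np.float32(hd[:,:2]*1000));print('  head rect',hx,hy,a,b,an2)
    d=np.array([hx,hy])-np.array([cx,cy]);print('  yaw head-handle',np.degrees(np.arctan2(d[1],d[0])),'head-btn',np.degrees(np.arctan2(hy/1000-p[1],hx/1000-p[0])),'fitline',np.degrees(np.arctan2(*np.linalg.svd(H[:,:2]-H[:,:2].mean(0))[2][0][::-1])))
# tall things
m=((W[...,2]>.02)&(W[...,2]<.3)&(W[...,0]>.2)&(W[...,0]<.9)).astype(np.uint8)
n,l,s,ce=cv2.connectedComponentsWithStats(m)
for i in range(1,n):
    if s[i,4]>80:
        Q=W[l==i];zt=np.percentile(Q[:,2],95);t=Q[Q[:,2]>zt-.012]
        (cx,cy),(a,b),an=cv2.minAreaRect(np.float32(t[:,:2]*1000));print(ce[i].round(),s[i,4],'ztop',zt.round(3),'c',round(cx),round(cy),'sz',round(a),round(b),'an',round(an,1))
crops=[cv2.resize(T['pixels'][130:265,235:375,::-1],None,fx=4,fy=4,interpolation=2)]
cv2.imwrite('pics/crop.png',crops[0])
E
```

```text
table z top 0.0018517395917571366 side 0.00014409292829974628Traceback (most recent call last):
  File "<stdin>", line 11, in <module>
  File "<stdin>", line 8, in button
    return _wrapfunc(a, 'argmax', axis=axis, out=out, **kwds)
    return bound(*args, **kwds)
ValueError: attempt to get argmax of an empty sequence
```

```bash
cat > m.py <<'E'
from h import *
T=pickle.load(open('top.pkl','rb'));S=pickle.load(open('side.pkl','rb'))
W=world(T);WS=world(S)
def button(c,seed,r=12):
    g=cv2.GaussianBlur(c['pixels'].max(2),(3,3),0).astype(int);m=np.zeros_like(g,np.uint8)
    u,v=map(int,seed);w=g[v-r:v+r,u-r:u+r];m[v-r:v+r,u-r:u+r]=w<w.min()+28
    n,l,s,ce=cv2.connectedComponentsWithStats(m);i=1+np.argmax(s[1:,4]);return ce[i],s[i]
for seed in [(271,163),(333,170),(270,233)]:
    ce,st=button(T,seed);p=plane(T,[ce],.051)[0]
    ps=project(S,[p])[0];cs,ss=button(S,ps,9)
    print('btn top px',ce.round(1),st,'plane@51',p.round(4),'side px pred',ps.round(1),'got',cs.round(1),ss,'tri',tri([T,S],[ce,cs]).round(4))
    print('  z_map height',np.median(W[int(ce[1])-2:int(ce[1])+3,int(ce[0])-2:int(ce[0])+3,2]))
    near=(np.hypot(W[...,0]-p[0],W[...,1]-p[1])<.085)&(W[...,2]>.010)&(W[...,2]<.06)
    n,l=cv2.connectedComponents(near.astype(np.uint8));k=l[int(ce[1]),int(ce[0])]
    m=l==k; Q=W[m]; print('  n',m.sum(),'zhist',np.histogram(Q[:,2],bins=[.01,.015,.02,.025,.03,.036,.042,.048,.056])[0])
    H=Q[(Q[:,2]>.027)&(Q[:,2]<.04)]; hd=Q[Q[:,2]<.025]
    (cx,cy),(a,b),an=cv2.minAreaRect(np.float32(H[:,:2]*1000));print('  handle rect',cx,cy,a,b,an)
    (hx,hy),(a,b),an2=cv2.minAreaRect(np.float32(hd[:,:2]*1000));print('  head rect',hx,hy,a,b,an2)
    d=np.array([hx,hy])-np.array([cx,cy]);print('  yaw head-handle',np.degrees(np.arctan2(d[1],d[0])),'head-btn',np.degrees(np.arctan2(hy/1000-p[1],hx/1000-p[0])),'fitline',np.degrees(np.arctan2(*np.linalg.svd(H[:,:2]-H[:,:2].mean(0))[2][0][::-1])))
m=((W[...,2]>.02)&(W[...,2]<.3)&(W[...,0]>.2)&(W[...,0]<.9)).astype(np.uint8)
n,l,s,ce=cv2.connectedComponentsWithStats(m)
for i in range(1,n):
    if s[i,4]>80:
        Q=W[l==i];zt=np.percentile(Q[:,2],95);t=Q[Q[:,2]>zt-.012]
        (cx,cy),(a,b),an=cv2.minAreaRect(np.float32(t[:,:2]*1000));print(ce[i].round(),s[i,4],'ztop',zt.round(3),'c',round(cx),round(cy),'sz',round(a),round(b),'an',round(an,1))
cv2.imwrite('pics/crop.png',cv2.resize(T['pixels'][130:265,235:375,::-1],None,fx=4,fy=4,interpolation=2))
E
python3 m.py
```

```text
btn top px [270.9 163.8] [266 159  11  10  86] plane@51 [ 0.6083 -0.059   0.051 ] side px pred [292.9 201.6] got [293.7 204.8] [290 201   8   8  46] tri [ 0.6115 -0.059   0.0388]
  z_map height 0.05340124423103736
  n 724 zhist [ 47 126  69  19 235 146   6  71]
  handle rect 602.949462890625 -52.441951751708984 36.57883071899414 89.26929473876953 60.31733703613281
  head rect 617.1005249023438 -60.27233123779297 57.944488525390625 121.39848327636719 58.99213790893555
  yaw head-handle -28.957605606277646 head-btn -8.148435912864443 fitline 149.62986457694987
btn top px [332.6 168.1] [328 163  11  11  85] plane@51 [ 0.6003 -0.2167  0.051 ] side px pred [331.  221.8] got [332.4 225.2] [328 222   9   7  51] tri [ 0.6037 -0.2187  0.0391]
  z_map height 0.053078026030583356
  n 764 zhist [ 66 137  79  21 236 140   7  74]
  handle rect 611.52392578125 -216.34979248046875 89.82539367675781 36.54484176635742 6.370314598083496
  head rect 593.4764404296875 -219.66336059570312 118.038330078125 57.35790252685547 3.0815751552581787
  yaw head-handle -169.5962078901267 head-btn -156.5751145695876
[... 1094 characters left out ...]
28.] 863 ztop 0.189 c 679 92 sz 51 52 an 45.0
[342. 120.] 177 ztop 0.026 c 737 -245 sz 40 51 an 0.8
[526. 204.] 9121 ztop 0.263 c 500 -651 sz 49 296 an 87.4
[269. 167.] 503 ztop 0.054 c 610 -58 sz 23 23 an 53.1
[332. 168.] 550 ztop 0.053 c 615 -217 sz 50 30 an 10.6
[398. 169.] 923 ztop 0.09 c 600 -381 sz 76 76 an 2.6
[456. 175.] 825 ztop 0.092 c 588 -526 sz 78 88 an 86.5
[  3. 178.] 159 ztop 0.05 c 563 642 sz 53 12 an 4.7
[117. 210.] 1266 ztop 0.049 c 478 325 sz 267 191 an 76.5
[335. 226.] 541 ztop 0.043 c 454 -226 sz 93 94 an 46.1
[270. 234.] 589 ztop 0.053 c 440 -57 sz 44 24 an 21.2
[393. 237.] 796 ztop 0.08 c 429 -373 sz 65 65 an 67.3
[404. 318.] 475 ztop 0.054 c 222 -398 sz 25 24 an 34.2
```

View pics/crop.png

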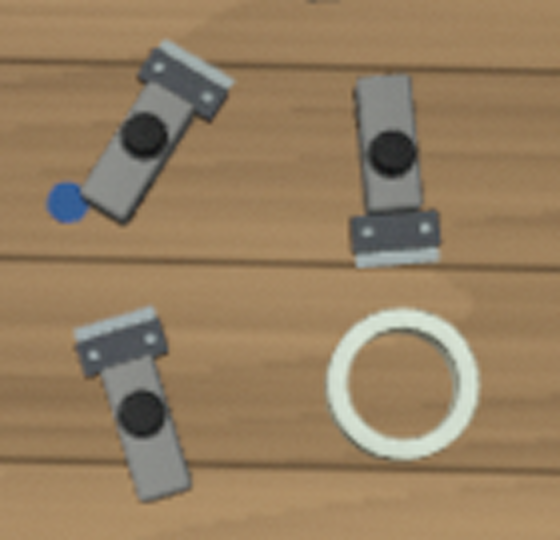

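The crop confirms three grey scrapers with black buttons: the upper-left one (A) has its blade up and right, the upper-right one (B) has its blade down, and the lower-left one (C) has its blade up. The green one is outside this crop. Next I need the tall cans' footprints for clearance, and the first move.

```bash
cat > goto.py <<'E'
import sys,numpy as np
from workcell import robot
# usage: goto x y z jawyaw_deg
s=robot.read_state();R=np.array(s['eef_rot']);p=np.array(s['tool_pos'])
yaw=np.degrees(np.arctan2(R[1,1],R[0,1]))
print('t',round(s['t'],2),'p',p.round(4),'yaw',yaw.round(2),'F',np.round(s['wrist_force'],1),'gap',round(s['finger_gap'],4),'q6',round(s['q'][5],2))
def go(x,y,z,w):
    d=R.T@(np.array([x,y,z])-p)/.025; print('tx ty tz turn',d.round(3),round(-(w-yaw)/5,3))
a=list(map(float,sys.argv[1:]))
for i in range(0,len(a),4): go(*a[i:i+4])
E
python3 goto.py .431 -.061 .15 97
python3 - <<'E'
from h import *
T=pickle.load(open('top.pkl','rb'));S=pickle.load(open('side.pkl','rb'))
W=world(T);WS=world(S)
for nm,(x,y) in dict(spirit=(.74,-.03),spray=(.679,.092)).items():
  for V,n in((W,'top'),(WS,'side')):
    near=(abs(V[...,0]-x)<.1)&(abs(V[...,1]-y)<.075)
    for lo,hi in((.06,.12),(.135,.175),(.18,.2)):
        q=V[near&(V[...,2]>lo)&(V[...,2]<hi)]
        if len(q)>15: r=cv2.minAreaRect(np.float32(q[:,:2]*1000));print(nm,n,lo,len(q),np.round(r[0]),np.round(r[1]),round(r[2]),'box',np.round(cv2.boxPoints(r)).tolist())
# tray rim & floor
m=(abs(W[...,0]-.48)<.16)&(abs(W[...,1]-.325)<.18)
q=W[m&(W[...,2]>.038)&(W[...,2]<.055)];print('rim',cv2.minAreaRect(np.float32(q[:,:2]*1000)),np.median(q[:,2]))
f=W[m&(np.hypot(W[...,0]-.478,W[...,1]-.325)<.05)];print('floor z',np.median(f[:,2]))
q=WS[(abs(WS[...,0]-.48)<.16)&(abs(WS[...,1]-.325)<.18)&(WS[...,2]>.038)&(WS[...,2]<.055)];print('rim side',cv2.minAreaRect(np.float32(q[:,:2]*1000)),np.median(q[:,2]))
E
```

```text
t 0.1 p [0.2412 0.5759 0.2467] yaw 67.27 F [ 0.3 -0.3 -0.2] gap 0.0873 q6 -0.18
tx ty tz turn [  3.9   -20.556  16.85 ] -5.947
spirit top 0.06 288 [714. -38.] [ 7. 99.] 2 box [[709.0, 11.0], [712.0, -88.0], [719.0, -88.0], [715.0, 12.0]]
spirit top 0.135 1120 [746. -38.] [ 67. 100.] 0 box [[712.0, 12.0], [713.0, -88.0], [780.0, -87.0], [779.0, 13.0]]
spirit top 0.18 111 [745. -12.] [28. 26.] 1 box [[731.0, 1.0], [731.0, -25.0], [759.0, -24.0], [759.0, 1.0]]
spirit side 0.06 629 [724. -56.] [ 65. 116.] 32 box [[666.0, -24.0], [727.0, -122.0], [782.0, -87.0], [721.0, 11.0]]
spirit side 0.135 518 [741. -40.] [ 71. 110.] 2 box [[703.0, 13.0], [707.0, -97.0], [778.0, -94.0], [774.0, 16.0]]
spirit side 0.18 35 [747. -17.] [38. 25.] 42 box [[724.0, -20.0], [741.0, -39.0], [769.0, -14.0], [752.0, 5.0]]
spray top 0.06 261 [697. 124.] [132.  54.] 56 box [[638.0, 85.0], [683.0, 55.0], [757.0, 164.0], [712.0, 194.0]]
spray top 0.135 141 [670.  87.] [35. 56.] 28 box [[641.0, 103.0], [667.0, 54.0], [698.0, 70.0], [672.0, 120.0]]
spray top 0.18 390 [680.  92.] [51. 50.] 47 box [[644.0, 90.0], [681.0, 56.0], [716.0, 94.0], [679.0, 128.0]]
spray side 0.06 367 [678. 112.] [118.  51.] 80 box [[643.0, 59.0], [693.0, 50.0], [714.0, 165.0], [664.0, 174.0]]
spray side 0.135 202 [667.  76.] [33. 52.] 41 box [[637.0, 85.0], [671.0, 46.0], [696.0, 67.0], [662.0, 106.0]]
spray side 0.18 104 [680.  89.] [53. 53.] 88 box [[653.0, 63.0], [706.0, 61.0], [708.0, 114.0], [655.0, 116.0]]
rim ((478.1977233886719, 325.06610107421875), (266.5162658691406, 190.6912384033203), 76.46309661865234) 0.04569351341659219
floor z 0.006705707211608652
rim side ((478.75750732421875, 321.40350341796875), (271.3326721191406, 196.27149963378906), 77.02827453613281) 0.04280817929924867
```

>>> {"method": "carry_out", "body": {"rows": [{"jaw":0,"tx":3.9,"ty":-20.55,"tz":16.85,"turn":-5.95},{"jaw":0,"tx":3.9,"ty":-20.55,"tz":16.85,"turn":-5.95},{"jaw":0,"tx":3.9,"ty":-20.55,"tz":16.85,"turn":-5.95},{"jaw":0,"tx":3.9,"ty":-20.55,"tz":16.85,"turn":-5.95},{"jaw":0,"tx":3.9,"ty":-20.55,"tz":16.85,"turn":-5.95},{"jaw":0,"tx":3.9,"ty":-20.55,"tz":16.85,"turn":-5.95},{"jaw":0,"tx":3.9,"ty":-20.55,"tz":16.85,"turn":-5.95},{"jaw":0,"tx":3.9,"ty":-20.55,"tz":16.85,"turn":-5.95},{"jaw":0,"tx":3.9,"ty":-20.55,"tz":16.85,"turn":-5.95},{"jaw":0,"tx":3.9,"ty":-20.55,"tz":16.85,"turn":-5.95},{"jaw":0,"tx":3.9,"ty":-20.55,"tz":16.85,"turn":-5.95},{"jaw":0,"tx":3.9,"ty":-20.55,"tz":16.85,"turn":-5.95}], "grip_force": 15}}

```text
t: 1.1
tool_pos: [0.3819, 0.1046, 0.1753]
eef_rot: [[0.0, -0.122, 0.992], [0.0, 0.992, 0.122], [-1.0, 0.0, 0.0]]
wrist_force: [1.5, 1.6, 0.2]
finger_gap: 0.0151
```

```bash
python3 goto.py .431 -.061 .09 97
```

```text
t 1.1 p [0.3819 0.1046 0.1753] yaw 97.03 F [1.5 1.6 0.2] gap 0.0151 q6 -1.71
tx ty tz turn [ 3.413 -6.814  1.138] 0.006
```

>>> {"method": "carry_out", "body": {"rows": [{"jaw":0,"tx":2.4,"ty":-6.7,"tz":1.15,"turn":0},{"jaw":0,"tx":2.4,"ty":-6.7,"tz":1.15,"turn":0},{"jaw":0,"tx":2.4,"ty":-6.7,"tz":1.15,"turn":0},{"jaw":0,"tx":2.4,"ty":-6.7,"tz":1.15,"turn":0},{"jaw":0,"tx":2.4,"ty":-6.7,"tz":1.15,"turn":0},{"jaw":0,"tx":2.4,"ty":-6.7,"tz":1.15,"turn":0},{"jaw":0,"tx":2.4,"ty":-6.7,"tz":1.15,"turn":0},{"jaw":0,"tx":2.4,"ty":-6.7,"tz":1.15,"turn":0}]}}

```text
t: 1.77
tool_pos: [0.4296, -0.055, 0.1157]
eef_rot: [[-0.002, -0.123, 0.992], [0.001, 0.992, 0.123], [-1.0, 0.001, -0.002]]
wrist_force: [-0.5, 0.2, 0.2]
finger_gap: 0.0002
```

```bash
python3 goto.py .431 -.061 .062 97
python3 - <<'E'
from h import *
from workcell import robot
c=robot.capture('side');im=c['pixels'][60:330,130:430,::-1];cv2.imwrite('pics/p1.png',cv2.resize(im,None,fx=2,fy=2))
E
```

```text
t 1.77 p [ 0.4296 -0.055   0.1157] yaw 97.05 F [-0.5  0.2  0.2] gap 0.0002 q6 -2.08
tx ty tz turn [ 2.146 -0.249  0.028] 0.01
```

View pics/p1.png

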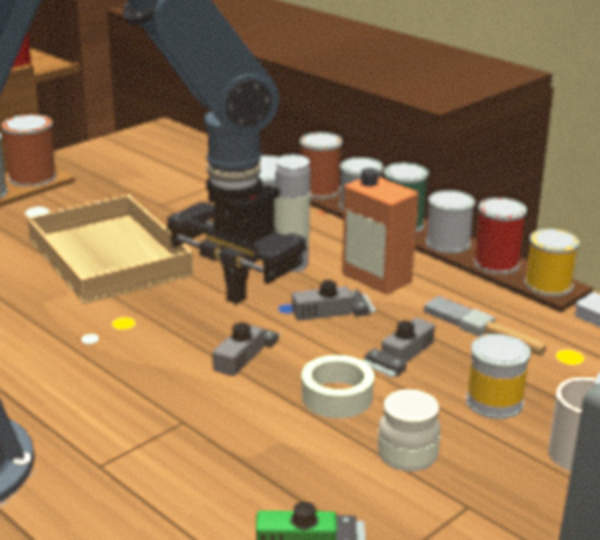

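The picture shows the closed fingers above scraper C, with the gripper body's long side along the jaw axis and clear of everything. Now the press.

>>> {"method": "carry_out", "body": {"rows": [{"jaw":0,"tx":0.5,"ty":-0.25,"tz":0.03,"turn":0},{"jaw":0,"tx":1.0,"ty":-0.25,"tz":0.03,"turn":0},{"jaw":0,"tx":1.4,"ty":-0.25,"tz":0.03,"turn":0},{"jaw":0,"tx":1.6,"ty":-0.25,"tz":0.03,"turn":0},{"jaw":0,"tx":1.8,"ty":-0.25,"tz":0.03,"turn":0},{"jaw":0,"tx":1.95,"ty":-0.25,"tz":0.03,"turn":0},{"jaw":0,"tx":2.05,"ty":-0.25,"tz":0.03,"turn":0},{"jaw":0,"tx":2.15,"ty":-0.25,"tz":0.03,"turn":0},{"jaw":0,"tx":2.15,"ty":-0.25,"tz":0.03,"turn":0},{"jaw":0,"tx":2.15,"ty":-0.25,"tz":0.03,"turn":0}]}}

```text
t: 2.65
tool_pos: [0.432, -0.0619, 0.0624]
eef_rot: [[-0.0, -0.122, 0.993], [0.0, 0.993, 0.122], [-1.0, 0.0, -0.0]]
wrist_force: [-0.4, 3.5, 6.3]
finger_gap: 0.0005
```

```bash
python3 goto.py .431 -.061 .062 97
```

```text
t 2.65 p [ 0.432  -0.0619  0.0624] yaw 97.01 F [-0.4  3.5  6.3] gap 0.0005 q6 -2.09
tx ty tz turn [ 0.014  0.039 -0.037] 0.001
```

>>> {"method": "carry_out", "body": {"rows": [{"jaw":0,"tx":0.05,"ty":0,"tz":0,"turn":0},{"jaw":0,"tx":0.1,"ty":0,"tz":0,"turn":0},{"jaw":0,"tx":0.1,"ty":0,"tz":0,"turn":0}]}}

```text
t: 2.9
tool_pos: [0.432, -0.0618, 0.0618]
eef_rot: [[0.001, -0.122, 0.993], [-0.0, 0.993, 0.122], [-1.0, -0.0, 0.001]]
wrist_force: [-3.3, 4.9, 29.4]
finger_gap: 0.0003
```

Force rose to 29 N at z = 0.062, so the button is on its stop. Next I lift off and go above B.

>>> {"method": "carry_out", "body": {"rows": [{"jaw":0,"tx":-0.6,"ty":0,"tz":0,"turn":0},{"jaw":0,"tx":-1.6,"ty":0,"tz":0,"turn":0},{"jaw":0,"tx":-2.6,"ty":0,"tz":0,"turn":0},{"jaw":0,"tx":-2.6,"ty":-6.98,"tz":5.98,"turn":0},{"jaw":0,"tx":-2.6,"ty":-6.98,"tz":5.98,"turn":0},{"jaw":0,"tx":-2.6,"ty":-6.98,"tz":5.98,"turn":0},{"jaw":0,"tx":-2.6,"ty":-6.98,"tz":5.98,"turn":0},{"jaw":0,"tx":-2.6,"ty":-6.98,"tz":5.98,"turn":0},{"jaw":0,"tx":-2.6,"ty":-6.98,"tz":5.98,"turn":0},{"jaw":0,"tx":-2.6,"ty":-6.98,"tz":5.98,"turn":0},{"jaw":0,"tx":-2.6,"ty":-6.98,"tz":5.98,"turn":0},{"jaw":0,"tx":-2.6,"ty":-6.98,"tz":5.98,"turn":0}]}}

```text
t: 3.9
tool_pos: [0.6007, -0.2165, 0.1237]
eef_rot: [[-0.002, -0.122, 0.993], [0.001, 0.993, 0.122], [-1.0, 0.002, -0.002]]
wrist_force: [-0.3, 0.8, -0.2]
finger_gap: 0.0005
```

```bash
python3 goto.py .6015 -.217 .0605 97
cat > chk.py <<'E'
# button height over handle at given scraper poses, from the depth map of each view
import sys
from h import *
from workcell import robot
P=dict(A=(.6095,-.058,-30),B=(.6015,-.217,-173.7),C=(.431,-.061,18.2))
for n in ('top','side'):
    c=robot.capture(n);W=world(c)
    for k in sys.argv[1]:
        x,y,w=P[k];d=np.array([np.cos(np.radians(w)),np.sin(np.radians(w))])
        L=(W[...,:2]-[x,y])
        r=np.hypot(L[...,0],L[...,1]);a=L@d;b=L@np.array([-d[1],d[0]])
        bt=W[(r<.012)&(W[...,2]<.06)][:,2]; hd=W[(a>-.05)&(a<-.022)&(abs(b)<.013)][:,2]
        print(n,k,'button p80',np.percentile(bt,80).round(4) if len(bt) else None,'handle',np.median(hd).round(4) if len(hd) else None)
E
python3 chk.py ABC
```

```text
t 3.9 p [ 0.6007 -0.2165  0.1237] yaw 97.01 F [-0.3  0.8 -0.2] gap 0.0005 q6 -2.21
tx ty tz turn [ 2.528 -0.03   0.036] 0.003
top A button p80 0.0542 handle 0.0363
top B button p80 None handle 0.4345
top C button p80 None handle 0.7745
side A button p80 0.0521 handle 0.0344
side B button p80 0.0519 handle 0.0359
side C button p80 0.0431 handle 0.0345
```

C reads about 9 mm proud against about 17.5 mm for A, so C's lock looks to have held. Now B.

>>> {"method": "carry_out", "body": {"rows": [{"jaw":0,"tx":0.8,"ty":-0.03,"tz":0.03,"turn":0},{"jaw":0,"tx":1.5,"ty":-0.03,"tz":0.03,"turn":0},{"jaw":0,"tx":1.8,"ty":-0.03,"tz":0.03,"turn":0},{"jaw":0,"tx":2.0,"ty":-0.03,"tz":0.03,"turn":0},{"jaw":0,"tx":2.2,"ty":-0.03,"tz":0.03,"turn":0},{"jaw":0,"tx":2.35,"ty":-0.03,"tz":0.03,"turn":0},{"jaw":0,"tx":2.45,"ty":-0.03,"tz":0.03,"turn":0},{"jaw":0,"tx":2.53,"ty":-0.03,"tz":0.03,"turn":0},{"jaw":0,"tx":2.57,"ty":-0.03,"tz":0.03,"turn":0},{"jaw":0,"tx":2.57,"ty":-0.03,"tz":0.03,"turn":0}]}}

```text
t: 4.83
tool_pos: [0.6029, -0.2178, 0.0623]
eef_rot: [[0.0, -0.122, 0.992], [-0.0, 0.992, 0.122], [-1.0, -0.0, 0.0]]
wrist_force: [-2.9, 2.4, 10.9]
finger_gap: 0.0003
```

```bash
python3 goto.py .6095 -.058 .13 97
```

```text
t 4.83 p [ 0.6029 -0.2178  0.0623] yaw 97.03 F [-2.9  2.4 10.9] gap 0.0003 q6 -2.21
tx ty tz turn [-2.709  6.311  1.043] 0.005
```

>>> {"method": "carry_out", "body": {"rows": [{"jaw":0,"tx":0.06,"ty":0,"tz":0,"turn":0},{"jaw":0,"tx":0.06,"ty":0,"tz":0,"turn":0},{"jaw":0,"tx":-0.6,"ty":0,"tz":0,"turn":0},{"jaw":0,"tx":-1.6,"ty":0,"tz":0,"turn":0},{"jaw":0,"tx":-2.6,"ty":0,"tz":0,"turn":0},{"jaw":0,"tx":-2.6,"ty":6.3,"tz":1.04,"turn":0},{"jaw":0,"tx":-2.6,"ty":6.3,"tz":1.04,"turn":0},{"jaw":0,"tx":-2.6,"ty":6.3,"tz":1.04,"turn":0},{"jaw":0,"tx":-2.6,"ty":6.3,"tz":1.04,"turn":0},{"jaw":0,"tx":-2.6,"ty":6.3,"tz":1.04,"turn":0},{"jaw":0,"tx":-2.6,"ty":6.3,"tz":1.04,"turn":0},{"jaw":0,"tx":-2.6,"ty":6.3,"tz":1.04,"turn":0}]}}

```text
t: 5.83
tool_pos: [0.6103, -0.0589, 0.1254]
eef_rot: [[0.002, -0.123, 0.992], [-0.001, 0.992, 0.123], [-1.0, -0.001, 0.002]]
wrist_force: [-0.1, -0.9, -0.6]
finger_gap: 0.0007
```

```bash
python3 goto.py .6095 -.058 .0605 97;python3 chk.py BC
```

```text
t 5.83 p [ 0.6103 -0.0589  0.1254] yaw 97.07 F [-0.1 -0.9 -0.6] gap 0.0007 q6 -1.97
tx ty tz turn [ 2.598  0.042 -0.031] 0.013
top B button p80 0.045 handle 0.0354
top C button p80 0.0447 handle 0.7297
side B button p80 0.0435 handle 0.0349
side C button p80 0.0421 handle 0.035
```

B reads 8.6 to 9.6 mm proud, so it held too. Now A.

>>> {"method": "carry_out", "body": {"rows": [{"jaw":0,"tx":0.8,"ty":0.04,"tz":-0.03,"turn":0},{"jaw":0,"tx":1.5,"ty":0.04,"tz":-0.03,"turn":0},{"jaw":0,"tx":1.9,"ty":0.04,"tz":-0.03,"turn":0},{"jaw":0,"tx":2.1,"ty":0.04,"tz":-0.03,"turn":0},{"jaw":0,"tx":2.3,"ty":0.04,"tz":-0.03,"turn":0},{"jaw":0,"tx":2.45,"ty":0.04,"tz":-0.03,"turn":0},{"jaw":0,"tx":2.55,"ty":0.04,"tz":-0.03,"turn":0},{"jaw":0,"tx":2.6,"ty":0.04,"tz":-0.03,"turn":0},{"jaw":0,"tx":2.64,"ty":0.04,"tz":-0.03,"turn":0},{"jaw":0,"tx":2.64,"ty":0.04,"tz":-0.03,"turn":0}]}}

```text
t: 6.77
tool_pos: [0.6088, -0.0584, 0.0622]
eef_rot: [[0.001, -0.123, 0.992], [-0.002, 0.992, 0.123], [-1.0, -0.002, 0.001]]
wrist_force: [-5.4, -2.1, 15.6]
finger_gap: -0.0002
```

>>> {"method": "carry_out", "body": {"rows": [{"jaw":0,"tx":0.06,"ty":0,"tz":0,"turn":0},{"jaw":0,"tx":0.06,"ty":0,"tz":0,"turn":0},{"jaw":0,"tx":-0.6,"ty":0,"tz":0,"turn":0},{"jaw":0,"tx":-1.6,"ty":0,"tz":0,"turn":0},{"jaw":0,"tx":-2.6,"ty":0,"tz":0,"turn":0},{"jaw":0,"tx":-4,"ty":5.5,"tz":-5.4,"turn":0},{"jaw":0,"tx":-4,"ty":5.5,"tz":-5.4,"turn":0},{"jaw":0,"tx":-4,"ty":5.5,"tz":-5.4,"turn":0},{"jaw":0,"tx":-4,"ty":5.5,"tz":-5.4,"turn":0},{"jaw":0,"tx":-4,"ty":5.5,"tz":-5.4,"turn":0},{"jaw":0,"tx":-4,"ty":5.5,"tz":-5.4,"turn":0},{"jaw":0,"tx":-4,"ty":5.5,"tz":-5.4,"turn":0}]}}

```text
t: 7.77
tool_pos: [0.4572, 0.0634, 0.1599]
eef_rot: [[0.002, -0.124, 0.992], [-0.0, 0.992, 0.124], [-1.0, -0.0, 0.002]]
wrist_force: [0.8, -1.0, -0.9]
finger_gap: 0.0005
```

```bash
python3 chk.py ABC
python3 - <<'E'
from h import *
from workcell import robot
c=robot.capture('side');d=robot.capture('top')
pickle.dump(c,open('side1.pkl','wb'));pickle.dump(d,open('top1.pkl','wb'))
a=cv2.resize(c['pixels'][180:280,215:365,::-1],None,fx=4,fy=4,interpolation=2);cv2.imwrite('pics/p2.png',a)
E
sed -e 's/top.pkl/top1.pkl/;s/side.pkl/side1.pkl/' m.py > m1.py; sed -i 's/^m=((W.*/raise SystemExit/' m1.py; python3 m1.py
```

```text
top A button p80 0.0453 handle 0.0359
top B button p80 0.0446 handle 0.0356
top C button p80 0.0439 handle 0.0355
side A button p80 0.0432 handle 0.033
side B button p80 0.0431 handle 0.0355
side C button p80 0.0428 handle 0.0339
btn top px [270.9 163.8] [266 159  11  10  90] plane@51 [ 0.6084 -0.0589  0.051 ] side px pred [292.9 201.6] got [293.9 206. ] [290 204   8   5  30] tri [ 0.6126 -0.0588  0.034 ]
  z_map height 0.043465676052332494
  n 730 zhist [ 45 125  75  21 226 190  46   2]
  handle rect 603.3335571289062 -52.801902770996094 36.407508850097656 91.02107238769531 59.82018280029297
  head rect 616.6784057617188 -61.69342803955078 57.70688247680664 122.59082794189453 60.69028854370117
  yaw head-handle -33.675082540966635 head-btn -18.375328477255884 fitline 149.19841985209368
btn top px [332.8 168.1] [328 163  11  11  95] plane@51 [ 0.6005 -0.2172  0.051 ] side px pred [331.1 221.9] got [332.2 226.3] [328 224   9   5  37] tri [ 0.6039 -0.2189  0.0357]
  z_map height 0.042376731795922405
  n 759 zhist [ 59 132  85  14 250 168  50   1]
  handle rect 612.0167236328125 -216.10328674316406 91.5649642944336 36.41790008544922 6.506422996520996
  head rect 592.4359741210938 -220.91712951660156 117.30231475830078 57.594478607177734 1.0728204250335693
  yaw head-handle -166.18799785184868 head-btn -155.0492043228483 fitline -174.3461075897066
btn top px [270.1 233.1] [265 228  11  11  95] plane@51 [ 0.4308 -0.0613  0.051 ] side px pred [249.6 222.7] got [250.8 227.3] [247 225   9   5  37] tri [ 0.433  -0.0617  0.0349]
  z_map height 0.0428049717370978
  n 726 zhist [ 46 101  81  13 252 183  47   3]
  handle rect 422.5953063964844 -62.847164154052734 89.71849822998047 36.30922317504883 18.432720184326172
  head rect 437.6239318847656 -55.57271957397461 122.07731628417969 54.82745361328125 12.799994468688965
  yaw head-handle 25.828804039918957 head-btn 40.28853267140148 fitline -162.24503449787275
```

View pics/p2.png

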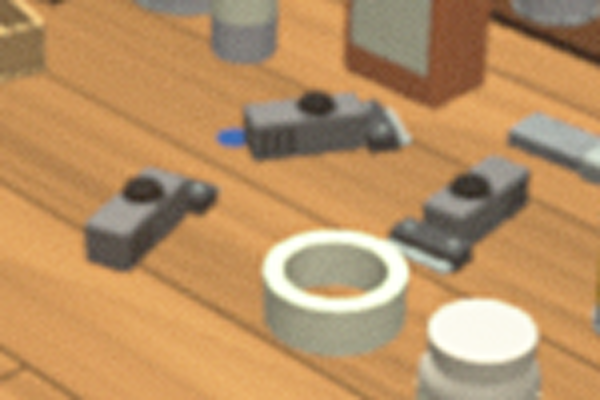

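All three buttons sit low in this view: (317,102) for A, (143,188) for C and (468,185) for B. The depth map gives about 43 mm button height in each case, against 52 to 53 mm at the start, and nothing has shifted by more than 1 mm. I'll rise clear, wait about a second and check once more that none creeps back up.

>>> {"method": "carry_out", "body": {"rows": [{"jaw":0,"tx":-1,"ty":1,"tz":0,"turn":0},{"jaw":0,"tx":-2,"ty":2,"tz":0,"turn":0},{"jaw":0,"tx":-3,"ty":2,"tz":0,"turn":0},{"jaw":0,"tx":-3,"ty":2,"tz":0,"turn":0},{"jaw":0,"tx":-3,"ty":2,"tz":0,"turn":0},{"jaw":0,"tx":-3,"ty":2,"tz":0,"turn":0},{"jaw":0,"tx":-3,"ty":2,"tz":0,"turn":0},{"jaw":0,"tx":-3,"ty":2,"tz":0,"turn":0},{"jaw":0,"tx":-3,"ty":2,"tz":0,"turn":0},{"jaw":0,"tx":-3,"ty":2,"tz":0,"turn":0},{"jaw":0,"tx":-3,"ty":2,"tz":0,"turn":0},{"jaw":0,"tx":-3,"ty":2,"tz":0,"turn":0}]}}

```text
t: 8.97
tool_pos: [0.4516, 0.1119, 0.2339]
eef_rot: [[-0.0, -0.122, 0.993], [-0.0, 0.993, 0.122], [-1.0, 0.0, -0.0]]
wrist_force: [-0.0, -0.3, 0.4]
finger_gap: 0.0005
```

```bash
python3 chk.py ABC; python3 goto.py
```

```text
top A button p80 0.0446 handle 0.0358
top B button p80 0.0441 handle 0.0354
top C button p80 0.0447 handle 0.0357
side A button p80 0.0427 handle 0.0334
side B button p80 0.0432 handle 0.0344
side C button p80 0.043 handle 0.0343
t 9.07 p [0.4516 0.112  0.234 ] yaw 97.01 F [-0.8  0.3 -1.2] gap 0.0005 q6 -1.69
```

All three are still down and unchanged in both views, so no scraper is faulty and none goes in the tray. Handing in.

```bash
python3 -c "from workcell import robot; print(robot.finish_job())"
```

```text
the job is handed in; nothing more can be done
None
```

All three locks tested sound, so I left every scraper where it lay with its button down, put nothing in the tray, and handed the job in at about 9 s.

- **Presses:** I pushed each grey scraper's button to its stop with the closed fingers. The last force I read was 29 N on one and 11 and 16 N on the other two, each just before a further 1.5 mm push; the buttons need 1 to 3 N. The labels a, b and c were not matched to particular scrapers, which made no difference here.
- **Last checks:** In both views the button tops stood at about 43–45 mm, against about 52–54 mm before pressing. They had not changed when I looked again 1 s later. No scraper had moved more than about 1 mm, and the arm was clear with nothing on the wrist.
- **Disagreements:**
  - The depth maps put the locked buttons about 9 mm proud where the text says 7 mm. That is still far from the 17 mm of a popped-up button.
  - My two-view triangulation of the buttons read about 12 mm low, because the side-view dark blob includes the button's flank. I used the depth maps and the force at the stop for heights instead.
- **Not re-measured:** I did not measure the bystanders again at the end. The gripper went nowhere near them, and the only contact forces came during the presses.

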